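Return four cut china pieces to their own job boards

ROBOT

A 6-joint arm with a two-finger parallel gripper is mounted at the origin on the work surface. World frame = base frame: x ahead of the robot, y to its left, z up, the work surface at z = 0. Lengths are in mm, angles in rad, forces in N, time in s.
With the tool pointing down it reaches from about 400 to 825 mm from the base axis. Payload 7 kg.
Tool frame: the origin (TCP) lies at the very end of the fingers, on their centre line; the grasp point (between the pads) lies 19 mm behind it (manip.tcp_to_grasp is the z of the grasp point in the tool frame, in mm); z points along the fingers, y is the line along which they close (so a half turn about z gives the same grasp; the last joint's range is limited). The gripper opens to 88 mm and grips with 3 to 60 N. Pads are 19 mm wide; open, the fingers measure 130 mm over their backs; the gripper's body (78 mm by 193 mm) begins 47 mm behind the grasp point.
Start: joints at [-1.011, 0.359, 0.012, 0, -1.224, -0.288], TCP at [181.188, -650.205, 226.561] pointing down, gripper open.
Joint ranges: [-3.07, 3.07], [-1.43, 2.12], [-1.02, 1.25], [-3.03, 1.67], [-3.05, -0], [-3.03, 3.03]. Speed limits (rad/s): [2.39, 2.39, 3.01, 3.14, 3.14, 3.14].

INTERFACE

Orientations are given as a unit quaternion [x, y, z, w].
In Python, from station import manip gives the robot as it stands.
- The arm moves only by the shell command python3 jog.py [OPENING], which reads ROWS from standard input. ROWS is a JSON list of rows, 1 to 8 of them, each written [[dx, dy, dz], turn]: dx, dy, dz in mm, then a turn about the tool's z in rad; each row shifts and turns the commanded pose from where the row before left it, along the tool's axes as they then stand; what a row does not reach is not made up. A row lasts 1/12 s, in which the tool goes at most 41.7 mm and 0.125 rad, less where a joint would pass 70% of its speed; a pose out of reach is approached as far as the arm can. OPENING is the opening from 0.0 (shut) to 1.0 (fully open), set as the command begins (- or left out keeps the last). The fingers move at their own pace and stop on an object; the grip force is fixed at half the most. Time passes only in rows, so rows that do not move let the fingers close. It prints the time, the measured TCP pose, the force, the opening and the grip force at its end. Input that does not fit is refused with a message, and nothing moves.
- manip.state(): the state, without advancing time (a new reading comes with each control period).
- manip.grab_frame(name): name is "side" or "top"; returns (picture, depth): 400x640x3 uint8, red, green, blue; 400x640 float32, mm along the optical axis (not along the pixel's ray), 0 where there is no reading.
- manip.camera_model(name): a dict with "mtx" (3x3 intrinsics, pixels), "xyz" and "attitude" of the camera in the world. Camera axes: x right, y up, looking along -z (the intrinsics and any distortion apply to the point x, -y, -z); pixel columns grow to the right and rows downward; lengths in mm; the calibration is good to about 2 mm. A picture is of the moment at which its call begins. camera_model takes no time and is no camera call.
- manip.close_job(): hands the job in; it is judged then, once.
The state is a dict: "time_s": time; "joint_positions": joint angles; "dq": joint speeds; "effort": joint torques, N m; "tool_pos": TCP position; "tool_rot": TCP orientation; "wrist_force": force on the tool from outside, world axes, zero at the start; "wrist_torque": the same for the moment, N m; "gripper_width": opening from 0.0 (shut) to 1.0 (fully open); "grasp_force": force on a finger pad.
Only numpy, scipy, OpenCV 4.12 (cv2) and the standard library are available. Lean on these libraries where they do the work, as an engineer would, in place of code of your own. Each camera call takes 0.05 s, during which the arm holds its last target. There are 200 camera calls.

TASK

The cut china pieces have been laid on the wrong job boards: move each one to the middle of the bare end of the board that holds the brass mount of its shape and the plate rim of its colour, lying flat with the glaze up. The cork pad is free for parking a piece while you swap them round. Set the pieces down, don't let them fall, and leave the little bottle of adhesive standing where it is.

Things in the scene. Friction and masses are not known exactly. Their poses are not given: they have to be found in the camera images.
- china_round: Cut piece of glazed china, round, 40 mm across; deep blue glaze with a white ring. A flat slab 10 mm thick with upright white sides, about 32 g. Origin at the centre of its underside; z points out of the glazed face. It starts glaze up on the bare end of a job board that is not its own.
- china_pill: Cut piece of glazed china, pill-shaped (straight sides, half-round ends), 54 mm long along its x by 34 mm wide along its y; green glaze with three white stripes. A flat slab 10 mm thick with upright white sides, about 32 g. Origin at the centre of its underside; z points out of the glazed face. It starts glaze up on the bare end of a job board that is not its own.
- china_square: Cut piece of glazed china, square, 38 by 38 mm, sides along its x and y; red and white check. A flat slab 10 mm thick with upright white sides, about 32 g. Origin at the centre of its underside; z points out of the glazed face. It starts glaze up on the bare end of a job board that is not its own.
- china_hexagon: Cut piece of glazed china, regular hexagon, 38 mm across flats, one pair of flats facing its +y and -y, corners on its x axis; yellow glaze with a ring of small brown dots. A flat slab 10 mm thick with upright white sides, about 32 g. Origin at the centre of its underside; z points out of the glazed face. It starts glaze up on the bare end of a job board that is not its own.
- board_round: Fixed grey job board of the blue piece, 108 (its x) by 168 (its y) by 4 mm, no rim. At its +y end, from 64 mm off the origin, black foam holds an empty round brass mount and a broken length of blue plate rim, 18 mm high. The rest is bare, marked by a paler 96 by 104 mm rectangle. Origin: middle of that rectangle, at the underside; pieces lie 4 mm above it.
- board_pill: Fixed grey job board of the green piece, 108 (its x) by 168 (its y) by 4 mm, no rim. At its +y end, from 64 mm off the origin, black foam holds an empty pill-shaped brass mount and a broken length of green plate rim, 18 mm high. The rest is bare, marked by a paler 96 by 104 mm rectangle. Origin: middle of that rectangle, at the underside; pieces lie 4 mm above it.
- board_square: Fixed grey job board of the red piece, 108 (its x) by 168 (its y) by 4 mm, no rim. At its +y end, from 64 mm off the origin, black foam holds an empty square brass mount and a broken length of red plate rim, 18 mm high. The rest is bare, marked by a paler 96 by 104 mm rectangle. Origin: middle of that rectangle, at the underside; pieces lie 4 mm above it.
- board_hexagon: Fixed grey job board of the yellow piece, 108 (its x) by 168 (its y) by 4 mm, no rim. At its +y end, from 64 mm off the origin, black foam holds an empty six-sided brass mount and a broken length of yellow plate rim, 18 mm high. The rest is bare, marked by a paler 96 by 104 mm rectangle. Origin: middle of that rectangle, at the underside; pieces lie 4 mm above it.
- cork_pad: Fixed square cork pad, 100 by 100 mm, 5 mm thick, empty at the start: a free spot to park a piece for a while. Origin at the centre of its underside.
- glue_bottle: Loose little amber bottle of adhesive with a white pointed cap, 32 mm across and 60 mm tall, standing upright among the boards, about 45 g. Origin at the centre of its underside, z up.

How it is judged:
By the outcome, as a careful person would: the job done as asked, in the order asked, and still so for the second after the job is handed in, with the robot touching nothing.
It also fails if it takes over 131 s, if anything falls off the work surface, if the arm or the gripper's body presses on something with over 40 N, if the wrist force passes 120 N, or if a joint passes its speed limit or range.

## Working session

There is one attempt and no reset: what is moved stays moved. The work goes in short steps, Python scripts to look and compute and a shell command to move; the robot and the scene stay as the last step left them, time stands still between calls to the robot, and variables do not carry over. Pictures are saved under pics/ and viewed, at most 14 in all, crops included, and the job is handed in when it is done.

```bash
ls; mkdir -p pics
python3 - <<'E'
from station import manip
import cv2
for n in("top","side"):
    p,d=manip.grab_frame(n); cv2.imwrite(f"pics/{n}0.png",p[:,:,::-1]); print(n,manip.camera_model(n))
s=manip.state();print(s['tool_pos'],s['tool_rot'],s['time_s'])
E
```

```text
jog.py
pics
station.py
top {'mtx': array([[382.99088351,   0.        , 316.28251685],
       [  0.        , 382.99088351, 197.6162181 ],
       [  0.        ,   0.        ,   1.        ]]), 'xyz': array([425.59635673, -46.00988131, 859.61416853]), 'attitude': array([ 0.07066089, -0.05372792, -0.70327238,  0.70535687])}
side {'mtx': array([[457.13289133,   0.        , 310.45790807],
       [  0.        , 457.13289133, 196.52770465],
       [  0.        ,   0.        ,   1.        ]]), 'xyz': array([ 282.79244765, -663.94306458,  536.42335019]), 'attitude': array([ 0.44642923, -0.08575845, -0.19297285,  0.86954466])}
[ 181.0623316  -649.79917594  225.72520072] [-1.35423525e-01  9.90787519e-01  7.29888230e-04 -1.69703621e-04] 0.1
```
View pics/top0.png

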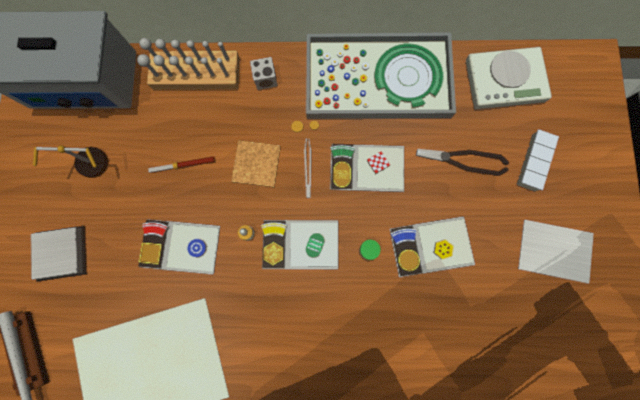

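View pics/side0.png

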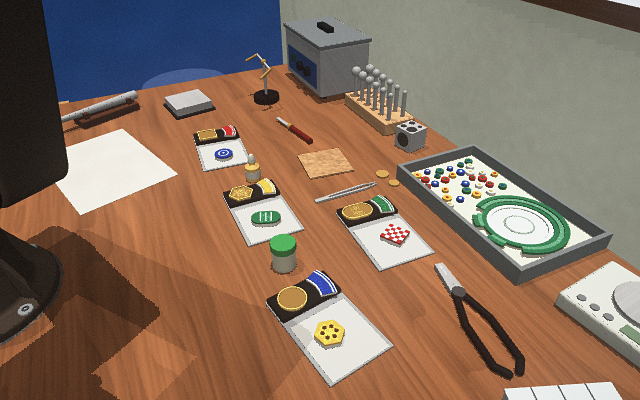

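The boards show red rim (190,247) holding the round piece, yellow (300,245) the pill, green (367,168) the square and blue (432,245) the hexagon. The cork is at (256,163), the bottle at (245,232), and there is also a green-lidded jar at (370,250). The four pieces form one cycle: square→cork, pill→green, hexagon→yellow, round→blue, square→red.

Create h.py:
```python
import numpy as np, cv2
from scipy.spatial.transform import Rotation as R
from station import manip
def ray(n,uv,z):
    c=manip.camera_model(n); K=c['mtx']; uv=np.asarray(uv,float).reshape(-1,2)
    d=np.c_[(uv[:,0]-K[0,2])/K[0,0],-(uv[:,1]-K[1,2])/K[1,1],-np.ones(len(uv))]
    d=R.from_quat(c['attitude']).apply(d); o=c['xyz']
    return (o+d*((z-o[2])/d[:,2])[:,None])[:,:2]
def pix(n,P):
    c=manip.camera_model(n); K=c['mtx']
    p=R.from_quat(c['attitude']).inv().apply(np.asarray(P,float)-c['xyz'])
    return (np.array([-p[...,0]/p[...,2]*K[0,0]+K[0,2],p[...,1]/p[...,2]*K[1,1]+K[1,2]]).T)
def rect(pts):
    (c,s,a)=cv2.minAreaRect(pts.astype(np.float32)); return np.round(c,1),np.round(s,1),round(a,1)
def go(x,y,z,yaw=None):
    """displacement in tool axes to TCP x,y,z; yaw = world angle (deg) of closing line"""
    s=manip.state(); r=R.from_quat(s['tool_rot']); d=r.inv().apply(np.array([x,y,z])-s['tool_pos'])
    t=0
    if yaw is not None:
        ty=r.as_matrix()[:,1]; cur=np.degrees(np.arctan2(ty[1],ty[0]))
        t=-np.radians((yaw-cur+90)%180-90)
    print('move',np.round(d,1),'turn',round(t,3),'t',s['time_s'],'q6',round(s['joint_positions'][5],2))
```

```bash
cat > meas.py <<'E'
from h import *
import sys
B=dict(red=(197,247),yel=(311,245),grn=(380,168),blu=(445,245)) # top px guesses of bare ends
I={n:manip.grab_frame(n)[0] for n in('top','side')}
hsv={n:cv2.cvtColor(p,cv2.COLOR_RGB2HSV) for n,p in I.items()}
for b,g in B.items():
    w=np.r_[ray('top',g,4)[0],4]
    for n in('top','side'):
        h=hsv[n]; u,v=pix(n,w); rad=50 if n=='top' else 75
        m0=np.zeros(h.shape[:2],np.uint8); cv2.circle(m0,(int(u),int(v)),rad,255,-1)
        pale=cv2.inRange(h,(0,0,150),(180,45,255))&m0
        k,l,st,_=cv2.connectedComponentsWithStats(pale)
        i=1+np.argmax(st[1:,4]); pts=np.argwhere(l==i)[:,::-1]
        hull=cv2.convexHull(pts.astype(np.int32)); ins=np.zeros_like(m0); cv2.fillConvexPoly(ins,hull,255)
        print(b,n,'rect',*rect(ray(n,hull,4)))
        ins=cv2.erode(ins,np.ones((5,5)))
        col=cv2.inRange(h,(0,80,40),(180,255,255))&ins
        pts=np.argwhere(col)[:,::-1]
        if len(pts)>20: print('   piece',*rect(ray(n,cv2.convexHull(pts.astype(np.int32)),14)),len(pts))
E
cat > other.py <<'E'
from h import *
for n in('top','side'):
    p,d=manip.grab_frame(n); h=cv2.cvtColor(p,cv2.COLOR_RGB2HSV)
    cork=(256,163) if n=='top' else (325,163)
    m=cv2.inRange(h,(10,80,150),(22,170,255)); m0=np.zeros_like(m); cv2.circle(m0,cork,38,255,-1)
    k,l,st,c=cv2.connectedComponentsWithStats(cv2.morphologyEx(m&m0,cv2.MORPH_OPEN,np.ones((3,3)))); i=1+np.argmax(st[1:,4])
    print(n,'cork',*rect(ray(n,cv2.convexHull(np.argwhere(l==i)[:,::-1].astype(np.int32)),5)))
    for nm,(u,v) in dict(jar=(370,250),bottle=(245,232)).items() if n=='top' else dict(jar=(283,241),bottle=(251,156)).items():
        z=d[v-3:v+4,u-3:u+4]; z=z[z>0]; c=manip.camera_model(n); K=c['mtx']; zz=z.min()
        P=R.from_quat(c['attitude']).apply([(u-K[0,2])/K[0,0]*zz,-(v-K[1,2])/K[1,1]*zz,-zz])+c['xyz']; print(nm,np.round(P))
E
python3 meas.py; python3 other.py
```

```text
red top rect [465.5 256. ] [116.3 106.6] 85.0
   piece [464.1 239. ] [37.3 38.1] 0.3 199
red side rect [467.2 253.5] [120.3 116.4] 84.9
   piece [476.6 227.9] [39.8 77.3] 63.4 111
yel top rect [473.3 -11. ] [121.2 106.3] 89.7
   piece [489.6  -4. ] [91.7 47.8] 43.2 242
yel side rect [470.5 -14.3] [119.3 106.7] 89.6
   piece [467.5 -23.4] [35.5 52.7] 64.0 262
grn top rect [ 648.4 -163.3] [119.9 106.4] 88.0
   piece [ 658.4 -165. ] [39.4 38.3] 30.3 127
grn side rect [ 645.4 -163.9] [122.4 106.8] 88.3
   piece [ 655.4 -166.6] [41.4 40.2] 30.1 201
blu top rect [ 473.9 -303.8] [106.4 117.9] 9.6
   piece [ 462.9 -302.5] [38.2 43.7] 18.4 289
blu side rect [ 471.1 -302.9] [106.8 121.3] 9.3
   piece [ 460.7 -303.6] [45.  38.8] 48.5 606
top cork [660.1 116.8] [101.8 101.3] 82.9
jar [ 458. -139.   54.]
bottle [494. 123.  61.]
side cork [665.5 131.5] [306.6 166.9] 67.9
jar [ 458. -144.   55.]
bottle [494. 123.  59.]
```

Run:
```python
import cv2, numpy as np
t=cv2.imread('pics/top0.png'); s=cv2.imread('pics/side0.png')
a=cv2.resize(t[210:280,130:350],None,fx=3.6,fy=3.6,interpolation=0)
b=cv2.resize(s[180:260,215:445],None,fx=3.4,fy=3.4,interpolation=0)
w=790; o=np.zeros((a.shape[0]+b.shape[0],w+4,3),np.uint8); o[:a.shape[0],:a.shape[1]]=a; o[a.shape[0]:,:b.shape[1]]=b
cv2.imwrite('pics/c1.png',o)
g=cv2.cvtColor(t,6)
print(g[262,270:345]); print(g[215:275,330]); print(g[240,400:480])
```

```text
[144 146 156 164 156 148 147 116  94  76  62  61  62  63 100 155 179 175
 175 174 185 200 206 204 203 204 201 203 202 199 205 199 201 202 203 205
 204 198 205 203 202 201 203 201 204 204 201 205 205 200 203 204 203 205
 202 198 201 207 202 203 202 198 202 202 206 204 202 174 113  97 103 108
 105 110 103]
[105 112 113 109 107 145 167 175 199 202 202 205 204 202 200 202 200 200
 204 200 202 199 204 202 205 203 205 204 202 202 204 206 199 202 203 203
 203 201 199 202 203 200 204 204 200 204 201 202 202 205 202 168 176 174
 128 107 104 110 104 115]
[135 152 158 173 183 169 145 130 126 129 141 153 165 164 126 105 145 164
 167 161 169 200 202 200 203 197 203 201 203 203 204 204 200 202 203 202
 204 199 195 192 180 169 164 170 169 176 187 191 200 200 204 201 201 199
 202 202 202 199 199 200 198 203 201 197 200 201 203 201 183 141 106 101
 105 103 100 104 102 100 103  99]
```

View pics/c1.png

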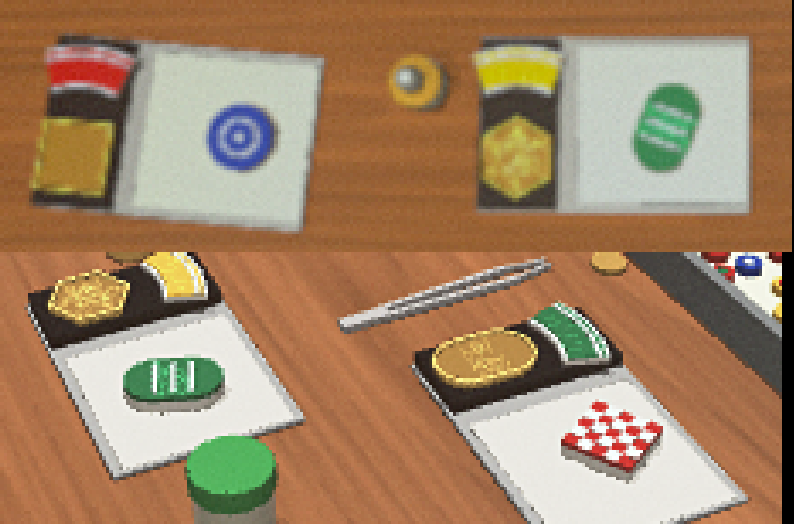

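The crop shows mounts and rims matching on every board, and the pale rectangles are separable by brightness. I'm remeasuring with that threshold.

```bash
sed -i "s/pale=.*/pale=cv2.inRange(h,(0,0,192 if n=='top' else 205),(180,60,255))\&m0/; s/np.ones((5,5))/np.ones((7,7))/" meas.py
python3 - <<'E'
import cv2
s=cv2.cvtColor(cv2.imread('pics/side0.png'),6); print(s[233,225:305].tolist())
E
python3 meas.py
```

```text
[122, 129, 134, 125, 123, 128, 125, 125, 128, 130, 127, 133, 131, 137, 139, 127, 77, 199, 194, 191, 177, 237, 234, 232, 232, 232, 233, 233, 232, 233, 234, 234, 234, 233, 233, 232, 233, 234, 234, 233, 233, 235, 234, 234, 234, 234, 235, 234, 233, 234, 233, 234, 236, 240, 237, 241, 240, 214, 217, 214, 221, 188, 197, 175, 134, 101, 93, 69, 89, 107, 118, 117, 125, 127, 126, 120, 120, 122, 130, 131]
red top rect [464.9 251.6] [102.8  95.5] 84.8
   piece [464.1 239. ] [37.3 38.2] 0.3 201
red side rect [462.4 251.6] [107.7  96.9] 85.7
   piece [460.8 237.8] [37.4 42.2] 9.5 106
yel top rect [472.5 -18.3] [ 95.1 102.7] 0.1
   piece [471. -22.] [32.1 51.1] 69.5 243
yel side rect [471.4 -18.7] [105.4  96.1] 89.9
   piece [467.4 -23.3] [35.5 52.4] 64.0 264
grn top rect [ 648.3 -170.3] [101.9  95.6] 87.7
   piece [ 658.4 -165. ] [39.4 38.3] 30.3 127
grn side rect [ 646.  -170.4] [105.2  97. ] 88.1
   piece [ 655.4 -166.6] [41.4 40.2] 30.1 196
blu top rect [ 474.8 -309.1] [ 94.6 103. ] 9.4
   piece [ 463.  -302.5] [39.6 40.6] 78.7 288
blu side rect [ 472.8 -309.1] [ 96.8 104.8] 9.5
   piece [ 460.7 -303.6] [45.  38.8] 48.5 606
```

```bash
python3 -c "
from h import *
go(657,-165.8,110,120)"
```

```text
move [-588.4  338.8  116.5] turn -0.252 t 0.4 q6 -0.29
```

```bash
echo '[[[-30,17,0],0],[[-30,17,0],0],[[-30,17,0],0],[[-30,17,0],0],[[-30,17,0],0],[[-30,17,0],0],[[-30,17,0],0],[[-30,17,0],0]]' | python3 jog.py 0.65
echo '[[[-30,17,0],0],[[-30,17,0],0],[[-30,17,0],0],[[-30,17,0],0],[[-30,17,0],0],[[-30,17,0],0],[[-30,17,10],0],[[-30,17,30],0]]' | python3 jog.py
echo '[[[-27,17,30],0],[[-27,17,30],0],[[-27,17,16],0],[[-27,16,0],0],[[0,0,0],-0.084],[[0,0,0],-0.084],[[0,0,0],-0.084],[[0,0,0],0]]' | python3 jog.py
python3 -c "
from h import *
go(657,-165.8,7,120)"
```

```text
time_s: 1.07
tool_pos: [376.8, -453.4, 226.8]
tool_rot: [-0.135, 0.991, -0.0, 0.0]
wrist_force: [0.7, -1.0, -1.0]
gripper_width: 0.651
grasp_force: 0.0
time_s: 1.73
tool_pos: [572.1, -260.7, 193.1]
tool_rot: [-0.136, 0.991, -0.002, 0.004]
wrist_force: [1.3, -0.5, 0.6]
gripper_width: 0.651
grasp_force: 0.0
time_s: 2.4
tool_pos: [652.5, -169.9, 115.9]
tool_rot: [-0.261, 0.965, 0.0, -0.0]
wrist_force: [0.0, 0.4, 0.4]
gripper_width: 0.649
grasp_force: 0.0
move [ -6.    1.3 108.9] turn 0.004 t 2.4 q6 -1.08
```

```bash
echo '[[[-6,1,30],0],[[0,0,30],0],[[0,0,20],0],[[0,0,10],0],[[0,0,10],0],[[0,0,4],0],[[0,0,0],0]]' | python3 jog.py
python3 -c "
from h import *
go(657,-165.8,7,120)
p,d=manip.grab_frame('side'); cv2.imwrite('pics/g1.png',cv2.resize(p[150:290,300:460,::-1],None,fx=4,fy=4))"
```

```text
time_s: 2.98
tool_pos: [657.1, -166.5, 11.9]
tool_rot: [-0.258, 0.966, 0.0, -0.0]
wrist_force: [-0.7, -0.2, -0.1]
gripper_width: 0.651
grasp_force: 0.0
move [-0.3  0.7  4.9] turn -0.001 t 2.9833 q6 -1.09
```

View pics/g1.png

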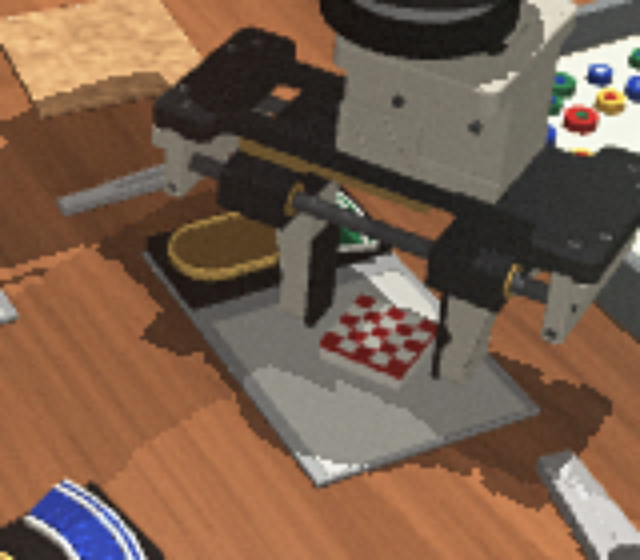

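The fingers straddle the square (crop 375,340) squarely, so I'm going down the last 5 mm, closing and lifting.

```bash
echo '[[[0,1,5],0],[[0,0,0],0],[[0,0,0],0]]' | python3 jog.py 
echo '[[[0,0,0],0],[[0,0,0],0],[[0,0,0],0],[[0,0,0],0],[[0,0,0],0],[[0,0,0],0],[[0,0,0],0]]' | python3 jog.py 0.0
echo '[[[0,0,-5],0],[[0,0,-10],0],[[0,0,-20],0],[[0,0,-25],0],[[0,0,0],0]]' | python3 jog.py
python3 -c "
from h import *
go(660,117,67)"
```

```text
time_s: 3.28
tool_pos: [656.8, -165.5, 7.7]
tool_rot: [-0.259, 0.966, -0.0, 0.0]
wrist_force: [-0.8, -0.4, 0.3]
gripper_width: 0.651
grasp_force: 0.0
time_s: 3.87
tool_pos: [656.7, -165.5, 7.3]
tool_rot: [-0.259, 0.966, -0.0, 0.0]
wrist_force: [-0.5, 0.4, 2.3]
gripper_width: 0.424
grasp_force: 30.0
time_s: 4.28
tool_pos: [659.7, -166.0, 73.2]
tool_rot: [-0.259, 0.966, -0.002, 0.003]
wrist_force: [0.9, 0.4, 0.5]
gripper_width: 0.427
grasp_force: 30.0
move [-142.   244.8    5.8] turn 0 t 4.2833 q6 -1.09
```

```bash
echo '[[[-10,17,0],0],[[-16,28,0],0],[[-20,34,0],0],[[-20,34,0],0],[[-20,34,0],0],[[-20,34,0],0],[[-20,34,0],0],[[-16,30,0],0]]' | python3 jog.py 
echo '[[[0,0,0],0],[[0,0,20],0],[[0,0,20],0],[[0,0,5],0],[[0,0,0],0]]' | python3 jog.py
python3 -c "
from h import *
go(660,117,8.3)"
```

```text
time_s: 4.95
tool_pos: [657.3, 120.3, 68.2]
tool_rot: [-0.259, 0.966, 0.0, 0.001]
wrist_force: [2.0, -0.6, -0.6]
gripper_width: 0.429
grasp_force: 30.0
time_s: 5.37
tool_pos: [655.9, 117.2, 21.0]
tool_rot: [-0.259, 0.966, -0.0, -0.001]
wrist_force: [-0.1, 0.8, -0.5]
gripper_width: 0.427
grasp_force: 30.0
move [-3.5 -2.2 12.7] turn 0 t 5.3667 q6 -1.52
```

```bash
echo '[[[0,0,6],0],[[0,0,3],0],[[0,0,2],0],[[0,0,1],0],[[0,0,0],0],[[0,0,0],0]]' | python3 jog.py 
python3 -c "
from h import *
go(660,117,8.3)"
```

```text
time_s: 5.87
tool_pos: [657.2, 117.6, 10.5]
tool_rot: [-0.259, 0.966, 0.0, 0.0]
wrist_force: [-0.6, -0.5, -0.5]
gripper_width: 0.427
grasp_force: 30.0
move [-2.1 -2.   2.2] turn 0 t 5.8667 q6 -1.52
```

```bash
echo '[[[0,0,1.2],0],[[0,0,0.6],0],[[0,0,0],0],[[0,0,0],0]]' | python3 jog.py; echo '[[[0,0,0.4],0],[[0,0,0],0],[[0,0,0],0]]' | python3 jog.py 
python3 -c "
from h import *
go(660,117,8.3)"
```

```text
time_s: 6.2
tool_pos: [657.0, 117.7, 8.4]
tool_rot: [-0.259, 0.966, 0.0, 0.0]
wrist_force: [-0.5, 0.2, 0.0]
gripper_width: 0.43
grasp_force: 30.0
time_s: 6.45
tool_pos: [657.0, 117.7, 8.3]
tool_rot: [-0.259, 0.966, -0.0, 0.0]
wrist_force: [-2.2, -0.7, 4.7]
gripper_width: 0.429
grasp_force: 30.0
move [-2.2 -2.1  0.1] turn 0 t 6.45 q6 -1.52
```

Contact at 4.7 N. Release, lift, and work out the move to the pill.

```bash
echo '[[[0,0,0],0],[[0,0,0],0],[[0,0,0],0],[[0,0,0],0],[[0,0,0],0]]' | python3 jog.py 0.65; echo '[[[0,0,-5],0],[[0,0,-15],0],[[0,0,-30],0],[[0,0,-40],0],[[0,0,0],0]]' | python3 jog.py 
python3 -c "
from h import *
go(469.4,-22.7,97,68.5)"
```

```text
time_s: 6.87
tool_pos: [656.9, 117.6, 7.7]
tool_rot: [-0.259, 0.966, -0.0, -0.0]
wrist_force: [0.7, 0.1, -0.4]
gripper_width: 0.643
grasp_force: 0.0
time_s: 7.28
tool_pos: [661.4, 118.8, 106.5]
tool_rot: [-0.26, 0.966, -0.0, 0.006]
wrist_force: [2.1, 1.1, 1.2]
gripper_width: 0.647
grasp_force: 0.0
move [237.2 -26.1   7. ] turn 0.901 t 7.2833 q6 -1.52
```

```bash
echo '[[[30,-3,0],0],[[35,-4,0],0],[[35,-4,0],0],[[35,-4,0],0],[[35,-4,0],0],[[35,-4,0],0],[[28,-3,0],0],[[0,0,0],0.1]]' | python3 jog.py; echo '[[[0,0,0],0.12],[[0,0,0],0.12],[[0,0,0],0.12],[[0,0,0],0.12],[[0,0,0],0.12],[[0,0,0],0.1],[[0,0,0],0.1],[[0,0,0],0]]' | python3 jog.py 
python3 -c "
from h import *
go(469.4,-22.7,7.3,68.5)"
```

```text
time_s: 7.95
tool_pos: [463.4, -23.9, 98.1]
tool_rot: [-0.21, 0.978, 0.0, -0.001]
wrist_force: [-1.3, -0.1, -0.4]
gripper_width: 0.652
grasp_force: 0.0
time_s: 8.62
tool_pos: [468.5, -21.3, 98.3]
tool_rot: [0.189, 0.982, 0.0, 0.0]
wrist_force: [-0.7, 0.1, 0.4]
gripper_width: 0.651
grasp_force: 0.0
move [-1.3 -1.  91. ] turn -0.005 t 8.6167 q6 -2.33
```

```bash
echo '[[[-1,-1,30],0],[[0,0,30],0],[[0,0,20],0],[[0,0,6],0],[[0,0,4],0],[[0,0,0],0],[[0,0,0],0]]' | python3 jog.py
python3 -c "
from h import *
go(469.4,-22.7,7.3,68.5)"
echo '[[[0,0,0],0],[[0,0,0],0],[[0,0,0],0],[[0,0,0],0],[[0,0,0],0],[[0,0,0],0],[[0,0,0],0]]' | python3 jog.py 0.0
echo '[[[0,0,-5],0],[[0,0,-15],0],[[0,0,-25],0],[[0,0,-35],0],[[0,0,0],0],[[0,0,0],0]]' | python3 jog.py
python3 -c "
from h import *
go(647.2,-170.3,87)"
```

```text
time_s: 9.2
tool_pos: [469.6, -22.4, 8.9]
tool_rot: [0.186, 0.982, 0.0, 0.001]
wrist_force: [0.1, 0.4, 0.2]
gripper_width: 0.652
grasp_force: 0.0
move [ 0.1 -0.4  1.6] turn 0.0 t 9.2 q6 -2.32
time_s: 9.78
tool_pos: [469.1, -22.6, 8.4]
tool_rot: [0.187, 0.982, 0.0, 0.0]
wrist_force: [-1.6, -0.5, 6.2]
gripper_width: 0.382
grasp_force: 30.0
time_s: 10.28
tool_pos: [470.2, -22.2, 90.0]
tool_rot: [0.187, 0.982, 0.001, 0.002]
wrist_force: [-0.1, 0.2, -0.3]
gripper_width: 0.384
grasp_force: 30.0
move [-219.1  -72.7    3.6] turn 0 t 10.2833 q6 -2.32
```

```bash
echo '[[[-15,-5,0],0],[[-32,-10,0],0],[[-34,-12,0],0],[[-34,-12,0],0],[[-34,-12,0],0],[[-34,-12,0],0],[[-24,-7,0],0],[[-12,-3,0],0]]' | python3 jog.py; echo '[[[0,0,0],0],[[0,0,20],0],[[0,0,25],0],[[0,0,20],0],[[0,0,5],0],[[0,0,0],0],[[0,0,0],0]]' | python3 jog.py 
python3 -c "
from h import *
go(647.2,-170.3,8.4)"
```

```text
time_s: 10.95
tool_pos: [646.8, -173.4, 85.7]
tool_rot: [0.188, 0.982, -0.0, -0.001]
wrist_force: [0.3, 1.0, 0.1]
gripper_width: 0.385
grasp_force: 30.0
time_s: 11.53
tool_pos: [645.5, -170.8, 18.1]
tool_rot: [0.187, 0.982, -0.0, -0.0]
wrist_force: [0.8, 0.1, 0.2]
gripper_width: 0.383
grasp_force: 30.0
move [-1.4  1.1  9.7] turn 0 t 11.5333 q6 -1.98
```

```bash
echo '[[[-1.4,1.1,4],0],[[0,0,2],0],[[0,0,1.5],0],[[0,0,1],0],[[0,0,0.5],0],[[0,0,0],0],[[0,0,0],0]]' | python3 jog.py ; python3 -c "
from h import *
go(647.2,-170.3,8.4)"
```

```text
time_s: 12.12
tool_pos: [647.4, -170.6, 9.1]
tool_rot: [0.187, 0.982, 0.0, 0.0]
wrist_force: [0.2, -0.0, 0.3]
gripper_width: 0.381
grasp_force: 30.0
move [0.3 0.2 0.7] turn 0 t 12.1167 q6 -1.98
```

```bash
echo '[[[0,0,0.6],0],[[0,0,0.3],0],[[0,0,0],0],[[0,0,0],0]]' | python3 jog.py; echo '[[[0,0,0],0],[[0,0,0],0],[[0,0,0],0],[[0,0,0],0],[[0,0,0],0]]' | python3 jog.py 0.65; echo '[[[0,0,-5],0],[[0,0,-15],0],[[0,0,-30],0],[[0,0,-40],0],[[0,0,0],0],[[0,0,0],0]]' | python3 jog.py 
python3 -c "
from h import *
go(461.9,-303,99,78.5)"
```

```text
time_s: 12.45
tool_pos: [647.5, -170.6, 8.5]
tool_rot: [0.187, 0.982, -0.0, 0.0]
wrist_force: [-1.0, 0.1, 5.4]
gripper_width: 0.382
grasp_force: 30.0
time_s: 12.87
tool_pos: [647.3, -170.5, 7.8]
tool_rot: [0.187, 0.982, -0.0, -0.0]
wrist_force: [-0.2, 0.9, 0.4]
gripper_width: 0.644
grasp_force: 0.0
time_s: 13.37
tool_pos: [649.4, -170.7, 101.7]
tool_rot: [0.187, 0.982, 0.0, 0.003]
wrist_force: [-0.4, -0.2, -1.2]
gripper_width: 0.649
grasp_force: 0.0
move [ 125.8 -191.9    1.6] turn -0.175 t 13.3667 q6 -1.98
```

```bash
echo '[[[16,-24,0],0],[[22,-34,0],0],[[22,-34,0],0],[[22,-34,0],0],[[22,-34,0],0],[[20,-32,0],0],[[0,0,0],-0.09],[[0,0,0],-0.085]]' | python3 jog.py; echo '[[[0,0,0],0],[[0,0,0],0]]' | python3 jog.py 
python3 -c "
from h import *
go(461.9,-303,7.7,78.5)"; sed -i 's/B=dict.*/B=dict(red=(197,247),yel=(311,245),grn=(380,168),blu=(445,245)); B={k:v for k,v in B.items() if k in sys.argv[1:]}/' meas.py; python3 meas.py grn
```

```text
time_s: 14.03
tool_pos: [459.0, -304.6, 97.7]
tool_rot: [0.1, 0.995, 0.0, -0.001]
wrist_force: [0.3, 0.1, -0.2]
gripper_width: 0.647
grasp_force: 0.0
time_s: 14.2
tool_pos: [461.1, -303.6, 97.7]
tool_rot: [0.102, 0.995, 0.0, -0.0]
wrist_force: [1.0, 0.7, -0.4]
gripper_width: 0.656
grasp_force: 0.0
move [-0.7  0.7 90. ] turn -0.003 t 14.2 q6 -1.55Traceback (most recent call last):
  File "meas.py", line 13, in <module>
    i=1+np.argmax(st[1:,4]); pts=np.argwhere(l==i)[:,::-1]
        ~~~~~~~~~^^^^^^^^^^
    return _wrapfunc(a, 'argmax', axis=axis, out=out, **kwds)
    return bound(*args, **kwds)
ValueError: attempt to get argmax of an empty sequence
```

Occluded by the arm from the top; check at the end. Continuing with the hexagon.

```bash
echo '[[[-1,1,30],0],[[0,0,30],0],[[0,0,20],0],[[0,0,6],0],[[0,0,4],0],[[0,0,0],0],[[0,0,0],0]]' | python3 jog.py
python3 -c "
from h import *
go(461.9,-303,7.7,78.5)"
echo '[[[0,0,0],0],[[0,0,0],0],[[0,0,0],0],[[0,0,0],0],[[0,0,0],0],[[0,0,0],0],[[0,0,0],0]]' | python3 jog.py 0.0
echo '[[[0,0,-5],0],[[0,0,-15],0],[[0,0,-30],0],[[0,0,-40],0],[[0,0,0],0],[[0,0,0],0]]' | python3 jog.py
python3 -c "
from h import *
go(472,-18.5,97)"
```

```text
time_s: 14.88
tool_pos: [463.6, -302.9, 8.9]
tool_rot: [0.1, 0.995, -0.0, 0.001]
wrist_force: [0.1, -0.1, 0.3]
gripper_width: 0.65
grasp_force: 0.0
move [ 1.6 -0.4  1.2] turn -0.0 t 14.8833 q6 -1.55
time_s: 15.47
tool_pos: [463.1, -302.9, 8.7]
tool_rot: [0.1, 0.995, -0.0, 0.0]
wrist_force: [-1.0, 2.1, 6.1]
gripper_width: 0.424
grasp_force: 30.0
time_s: 15.97
tool_pos: [464.3, -303.3, 100.8]
tool_rot: [0.1, 0.995, -0.0, 0.003]
wrist_force: [-0.0, 0.6, -0.2]
gripper_width: 0.426
grasp_force: 30.0
move [ 49.4 280.6   3.4] turn 0 t 15.9667 q6 -1.55
```

```bash
echo '[[[3,17,0],0],[[5,30,0],0],[[7,40,0],0],[[7,40,0],0],[[7,40,0],0],[[7,40,0],0],[[7,40,0],0],[[5,33,0],0]]' | python3 jog.py; echo '[[[0,0,0],0],[[0,0,0],0],[[0,0,30],0],[[0,0,30],0],[[0,0,15],0],[[0,0,5],0],[[0,0,0],0],[[0,0,0],0]]' | python3 jog.py 
python3 -c "
from h import *
go(473,-18.5,8.7)"
```

```text
time_s: 16.63
tool_pos: [470.5, -16.7, 97.4]
tool_rot: [0.1, 0.995, -0.0, -0.001]
wrist_force: [1.3, 0.1, -1.1]
gripper_width: 0.427
grasp_force: 30.0
time_s: 17.3
tool_pos: [471.7, -19.5, 18.2]
tool_rot: [0.101, 0.995, -0.0, -0.0]
wrist_force: [0.3, -0.1, 0.1]
gripper_width: 0.426
grasp_force: 30.0
move [-1.1  1.3  9.5] turn 0 t 17.3 q6 -2.15
```

```bash
echo '[[[-1,1.3,4],0],[[0,0,2],0],[[0,0,1.5],0],[[0,0,1],0],[[0,0,0.5],0],[[0,0,0],0],[[0,0,0],0]]' | python3 jog.py ; echo '[[[0,0,0.3],0],[[0,0,0.2],0],[[0,0,0],0],[[0,0,0],0]]' | python3 jog.py
```

```text
time_s: 17.88
tool_pos: [472.8, -17.7, 9.1]
tool_rot: [0.1, 0.995, 0.0, 0.0]
wrist_force: [0.2, -0.1, 0.5]
gripper_width: 0.427
grasp_force: 30.0
time_s: 18.22
tool_pos: [472.9, -17.7, 8.7]
tool_rot: [0.1, 0.995, 0.0, 0.0]
wrist_force: [-1.2, 0.1, 4.7]
gripper_width: 0.421
grasp_force: 30.0
```

```bash
echo '[[[0,0,0],0],[[0,0,0],0],[[0,0,0],0],[[0,0,0],0],[[0,0,0],0]]' | python3 jog.py 0.65; echo '[[[0,0,-5],0],[[0,0,-15],0],[[0,0,-30],0],[[0,0,-40],0],[[0,0,0],0],[[0,0,0],0]]' | python3 jog.py 
python3 -c "
from h import *
go(462.6,238.5,99)"
```

```text
time_s: 18.63
tool_pos: [472.8, -17.8, 8.4]
tool_rot: [0.1, 0.995, -0.0, -0.0]
wrist_force: [-0.2, -0.6, 0.6]
gripper_width: 0.645
grasp_force: 0.0
time_s: 19.13
tool_pos: [474.5, -17.2, 101.2]
tool_rot: [0.1, 0.995, 0.001, 0.003]
wrist_force: [-0.4, -0.5, -0.9]
gripper_width: 0.654
grasp_force: 0.0
move [ 62.7 248.1   2.7] turn 0 t 19.1333 q6 -2.15
```

```bash
echo '[[[5,20,0],0],[[9,36,0],0],[[10,38,0],0],[[10,38,0],0],[[10,38,0],0],[[10,38,0],0],[[8,36,0],0],[[0,0,0],-0.1]]' | python3 jog.py; echo '[[[0,0,0],-0.1],[[0,0,0],-0.1],[[0,0,0],0],[[0,0,0],0]]' | python3 jog.py 
python3 -c "
from h import *
go(462.6,238.5,8.5)"
```

```text
time_s: 19.8
tool_pos: [461.2, 239.1, 98.1]
tool_rot: [0.05, 0.999, 0.0, 0.001]
wrist_force: [0.9, 1.1, 0.4]
gripper_width: 0.648
grasp_force: 0.0
time_s: 20.13
tool_pos: [460.4, 233.4, 97.9]
tool_rot: [-0.048, 0.999, -0.0, -0.001]
wrist_force: [1.0, -0.2, 0.0]
gripper_width: 0.649
grasp_force: 0.0
move [-2.8  4.9 89.4] turn 0 t 20.1333 q6 -2.32
```

```bash
echo '[[[-3,5,30],0],[[0,0,30],0],[[0,0,20],0],[[0,0,6],0],[[0,0,3],0],[[0,0,0],0],[[0,0,0],0]]' | python3 jog.py
python3 -c "
from h import *
go(462.6,238.5,8.5)"
echo '[[[0,0,0],0],[[0,0,0],0],[[0,0,0],0],[[0,0,0],0],[[0,0,0],0],[[0,0,0],0],[[0,0,0],0]]' | python3 jog.py 0.0
echo '[[[0,0,-5],0],[[0,0,-15],0],[[0,0,-30],0],[[0,0,-40],0],[[0,0,0],0],[[0,0,0],0]]' | python3 jog.py
python3 -c "
from h import *
go(473.8,-309.1,98)"
```

```text
time_s: 20.72
tool_pos: [464.0, 239.4, 10.5]
tool_rot: [-0.049, 0.999, 0.0, 0.001]
wrist_force: [0.4, 0.4, 1.0]
gripper_width: 0.651
grasp_force: 0.0
move [ 1.4 -0.8  2. ] turn 0 t 20.7167 q6 -2.33
time_s: 21.3
tool_pos: [463.7, 239.4, 10.2]
tool_rot: [-0.05, 0.999, 0.0, 0.0]
wrist_force: [-1.8, -0.1, 6.7]
gripper_width: 0.437
grasp_force: 30.0
time_s: 21.8
tool_pos: [464.5, 240.2, 102.2]
tool_rot: [-0.049, 0.999, 0.002, 0.002]
wrist_force: [-0.0, -0.3, -1.2]
gripper_width: 0.439
grasp_force: 30.0
move [  45.  -547.6    2. ] turn 0 t 21.8 q6 -2.32
```

```bash
echo '[[[2,-18,0],0],[[3,-30,0],0],[[3,-38,0],0],[[3,-38,0],0],[[3,-38,0],0],[[3,-38,0],0],[[3,-38,0],0],[[3,-38,0],0]]' | python3 jog.py; echo '[[[3,-38,0],0],[[3,-38,0],0],[[3,-38,0],0],[[3,-38,0],0],[[3,-36,0],0],[[3,-30,0],0],[[2,-15,0],0],[[0,0,0],0]]' | python3 jog.py;echo '[[[0,0,0],0],[[0,0,0],0]]' | python3 jog.py
python3 -c "
from h import *
go(474.5,-309.1,10.2)
p,d=manip.grab_frame('side'); cv2.imwrite('pics/g2.png',cv2.resize(p[130:400,200:480,::-1],None,fx=2.1,fy=2.1))"
```

```text
time_s: 22.47
tool_pos: [466.1, -40.2, 98.6]
tool_rot: [-0.049, 0.999, -0.0, -0.001]
wrist_force: [0.3, -0.0, -0.5]
gripper_width: 0.431
grasp_force: 30.0
time_s: 23.13
tool_pos: [468.9, -274.6, 97.9]
tool_rot: [-0.048, 0.999, 0.0, -0.001]
wrist_force: [0.5, 1.3, -0.3]
gripper_width: 0.436
grasp_force: 30.0
time_s: 23.3
tool_pos: [469.6, -271.5, 98.6]
tool_rot: [-0.049, 0.999, 0.0, -0.001]
wrist_force: [0.4, -0.8, -0.8]
gripper_width: 0.437
grasp_force: 30.0
move [ -1.3 -37.9  88.4] turn 0 t 23.3 q6 -1.31
```

View pics/g2.png

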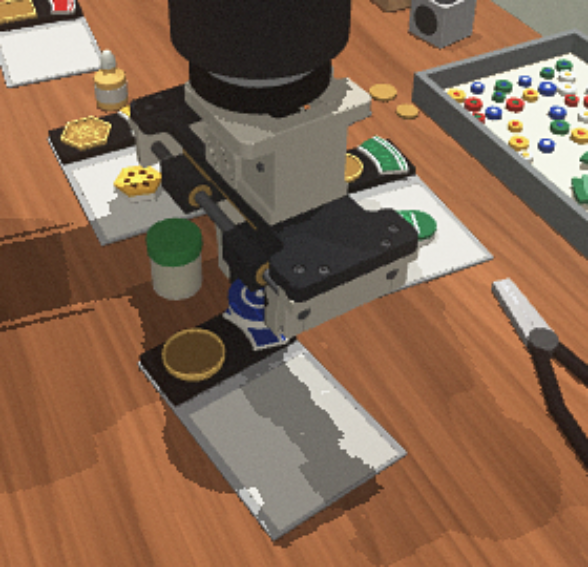

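The round piece hangs level in the fingers (crop 250,298), the hexagon lies on the yellow board, and the bottle is still standing.

```bash
echo '[[[-1,-19,0],0],[[0,-19,0],0],[[0,0,30],0],[[0,0,30],0],[[0,0,15],0],[[0,0,5],0],[[0,0,0],0],[[0,0,0],0]]' | python3 jog.py 
python3 -c "
from h import *
go(474.5,-309.1,10.2)"
```

```text
time_s: 24.02
tool_pos: [476.2, -309.1, 20.2]
tool_rot: [-0.05, 0.999, -0.0, 0.0]
wrist_force: [-0.3, 0.2, -0.2]
gripper_width: 0.438
grasp_force: 30.0
move [ 1.7  0.1 10. ] turn 0 t 24.0167 q6 -1.24
```

```bash
echo '[[[1.6,0,4],0],[[0,0,2],0],[[0,0,1.5],0],[[0,0,1],0],[[0,0,0.5],0],[[0,0,0],0],[[0,0,0],0]]' | python3 jog.py ; echo '[[[0,0,0.5],0],[[0,0,0.4],0],[[0,0,0],0],[[0,0,0],0]]' | python3 jog.py
```

```text
time_s: 24.6
tool_pos: [474.0, -309.7, 10.6]
tool_rot: [-0.049, 0.999, -0.0, 0.0]
wrist_force: [0.1, 0.1, -0.7]
gripper_width: 0.436
grasp_force: 30.0
time_s: 24.93
tool_pos: [474.0, -309.8, 10.3]
tool_rot: [-0.049, 0.999, -0.0, 0.0]
wrist_force: [-1.4, 1.4, 6.4]
gripper_width: 0.434
grasp_force: 30.0
```

```bash
echo '[[[0,0,0],0],[[0,0,0],0],[[0,0,0],0],[[0,0,0],0],[[0,0,0],0]]' | python3 jog.py 0.65; echo '[[[0,0,-5],0],[[0,0,-15],0],[[0,0,-30],0],[[0,0,-40],0],[[0,0,0],0],[[0,0,0],0]]' | python3 jog.py 
python3 -c "
from h import *
go(657,117.6,99,120)"
```

```text
time_s: 25.35
tool_pos: [473.9, -309.6, 9.5]
tool_rot: [-0.049, 0.999, 0.0, -0.0]
wrist_force: [-0.1, 0.3, -0.5]
gripper_width: 0.642
grasp_force: 0.0
time_s: 25.85
tool_pos: [475.7, -310.2, 102.6]
tool_rot: [-0.05, 0.999, -0.001, 0.003]
wrist_force: [-0.5, -0.3, -0.1]
gripper_width: 0.646
grasp_force: 0.0
move [-222.7  407.8    3.9] turn -0.425 t 25.85 q6 -1.24
```

```bash
echo '[[[-12,22,0],0],[[-19,34,0],0],[[-19,35,0],0],[[-19,35,0],0],[[-19,35,0],0],[[-19,35,0],0],[[-19,35,0],0],[[-19,35,0],0]]' | python3 jog.py; echo '[[[-19,35,0],0],[[-19,35,0],0],[[-19,35,0],0],[[-19,35,0],0],[[0,0,0],-0.11],[[0,0,0],-0.11],[[0,0,0],-0.11],[[0,0,0],-0.095]]' | python3 jog.py; echo '[[[0,0,0],0],[[0,0,0],0]]' | python3 jog.py
python3 -c "
from h import *
go(657,117.6,9.5,120)"; sed -i "s/for n in('top','side'):/for n in V:/; s/^import sys/import sys; V=sys.argv.pop(1).split(',')/" meas.py; python3 meas.py side yel blu grn
```

```text
time_s: 26.52
tool_pos: [591.7, -28.8, 98.8]
tool_rot: [-0.049, 0.999, -0.0, -0.001]
wrist_force: [-0.3, -1.0, 0.5]
gripper_width: 0.645
grasp_force: 0.0
time_s: 27.18
tool_pos: [653.0, 116.4, 98.1]
tool_rot: [-0.262, 0.965, -0.0, -0.001]
wrist_force: [-0.3, 0.0, -0.2]
gripper_width: 0.652
grasp_force: 0.0
time_s: 27.35
tool_pos: [653.3, 116.0, 98.7]
tool_rot: [-0.257, 0.966, -0.0, -0.001]
wrist_force: [-0.3, -0.6, 0.0]
gripper_width: 0.647
grasp_force: 0.0
move [-4.2 -0.5 89.2] turn -0.003 t 27.35 q6 -1.52
yel side rect [473.4 -20. ] [104.2  99.9] 90.0
   piece [469.9 -19.4] [40.4 45.4] 19.4 268
grn side rect [ 647.9 -170.7] [106.1 100.8] 88.3
   piece [ 645.7 -171.8] [35.7 54. ] 72.5 316
blu side rect [ 472.7 -309.1] [ 97.  104.8] 9.5
   piece [ 472.5 -310.8] [39.9 38.7] 64.6 482
```

The three placed pieces are within about 2 mm of their centres. Picking the square back up.

```bash
echo '[[[-4,-0.5,30],0],[[0,0,30],0],[[0,0,20],0],[[0,0,5],0],[[0,0,3],0],[[0,0,0],0],[[0,0,0],0]]' | python3 jog.py
python3 -c "
from h import *
go(657,117.6,9.5,120)"
echo '[[[0,0,0],0],[[0,0,0],0],[[0,0,0],0],[[0,0,0],0],[[0,0,0],0],[[0,0,0],0],[[0,0,0],0]]' | python3 jog.py 0.0
echo '[[[0,0,-5],0],[[0,0,-15],0],[[0,0,-30],0],[[0,0,-40],0],[[0,0,0],0],[[0,0,0],0]]' | python3 jog.py
python3 -c "
from h import *
go(463.7,251.6,98)"
```

```text
time_s: 28.03
tool_pos: [658.4, 118.0, 13.0]
tool_rot: [-0.259, 0.966, 0.0, 0.001]
wrist_force: [0.1, -0.0, 0.2]
gripper_width: 0.649
grasp_force: 0.0
move [1.5 0.4 3.5] turn -0.0 t 28.0333 q6 -1.52
time_s: 28.62
tool_pos: [657.9, 117.9, 12.4]
tool_rot: [-0.259, 0.966, 0.0, 0.001]
wrist_force: [-2.0, 0.7, 5.8]
gripper_width: 0.418
grasp_force: 30.0
time_s: 29.12
tool_pos: [659.2, 118.4, 104.9]
tool_rot: [-0.259, 0.966, 0.0, 0.003]
wrist_force: [-0.7, 0.1, -1.5]
gripper_width: 0.419
grasp_force: 30.0
move [102.6 213.1   6.2] turn 0 t 29.1167 q6 -1.52
```

```bash
echo '[[[5,10,0],0],[[10,20,0],0],[[14,30,0],0],[[14,30,0],0],[[14,30,0],0],[[14,30,0],0],[[14,28,0],0],[[12,23,0],0]]' | python3 jog.py; echo '[[[5,10,0],0],[[0,2,0],0],[[0,0,0],0],[[0,0,0],0]]' | python3 jog.py
python3 -c "
from h import *
go(463.2,251.6,11.4)
p,d=manip.grab_frame('side'); cv2.imwrite('pics/g3.png',cv2.resize(p[60:200,150:310,::-1],None,fx=4,fy=4))"
```

```text
time_s: 29.78
tool_pos: [470.1, 243.5, 100.4]
tool_rot: [-0.259, 0.966, -0.0, -0.001]
wrist_force: [0.2, 0.3, -0.7]
gripper_width: 0.421
grasp_force: 30.0
time_s: 30.12
tool_pos: [462.9, 250.9, 101.3]
tool_rot: [-0.259, 0.966, -0.0, -0.0]
wrist_force: [0.4, 1.0, -0.3]
gripper_width: 0.42
grasp_force: 30.0
move [-0.6  0.4 89.9] turn 0 t 30.1167 q6 -1.92
```

View pics/g3.png

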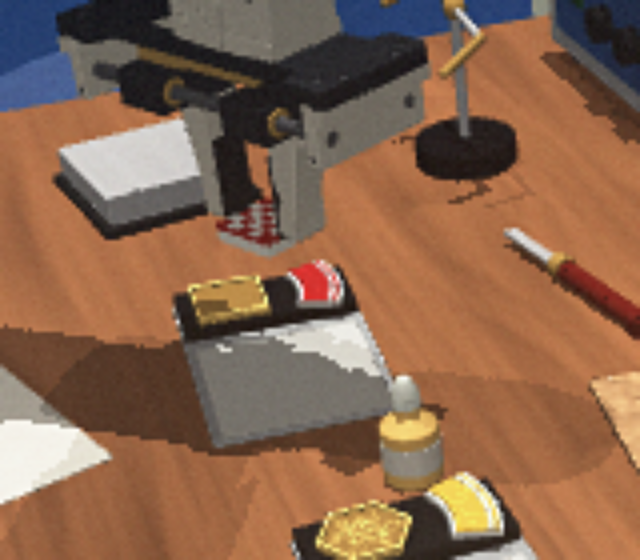

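The square (crop 255,222) is held level by the fingertips. Lowering gently.

```bash
echo '[[[-0.5,0.5,10],0],[[0,0,25],0],[[0,0,25],0],[[0,0,12],0],[[0,0,5],0],[[0,0,3],0],[[0,0,0],0],[[0,0,0],0]]' | python3 jog.py
python3 -c "
from h import *
go(463.2,251.6,11.4)"
```

```text
time_s: 30.83
tool_pos: [463.4, 252.0, 22.1]
tool_rot: [-0.259, 0.966, 0.0, 0.0]
wrist_force: [0.5, -0.5, 0.2]
gripper_width: 0.423
grasp_force: 30.0
move [ 0.4 -0.2 10.7] turn 0 t 30.8333 q6 -1.92
```

```bash
echo '[[[0,0,4],0],[[0,0,2.5],0],[[0,0,1.5],0],[[0,0,1],0],[[0,0,0.6],0],[[0,0,0.3],0],[[0,0,0],0],[[0,0,0],0]]' | python3 jog.py ; echo '[[[0,0,0.4],0],[[0,0,0.3],0],[[0,0,0],0],[[0,0,0],0]]' | python3 jog.py
```

```text
time_s: 31.5
tool_pos: [462.8, 251.9, 11.8]
tool_rot: [-0.259, 0.966, 0.0, 0.0]
wrist_force: [0.2, 0.3, 0.2]
gripper_width: 0.422
grasp_force: 30.0
time_s: 31.83
tool_pos: [462.9, 251.9, 11.4]
tool_rot: [-0.259, 0.966, 0.0, 0.0]
wrist_force: [-1.9, -0.8, 5.1]
gripper_width: 0.422
grasp_force: 30.0
```

```bash
echo '[[[0,0,0],0],[[0,0,0],0],[[0,0,0],0],[[0,0,0],0],[[0,0,0],0]]' | python3 jog.py 0.65; echo '[[[0,0,-5],0],[[0,0,-15],0],[[0,0,-30],0],[[0,0,-40],0],[[0,0,-40],0],[[0,0,-20],0]]' | python3 jog.py; echo '[[[0,30,0],0],[[0,40,0],0],[[0,40,0],0],[[0,40,0],0],[[0,40,0],0],[[0,30,0],0],[[0,0,0],0],[[0,0,0],0]]' | python3 jog.py
python3 meas.py side yel blu grn red; python3 meas.py top yel blu grn red; python3 -c "
from h import *
for n in('top','side'): p,d=manip.grab_frame(n); cv2.imwrite(f'pics/{n}9.png',p[:,:,::-1])"
```

```text
time_s: 32.25
tool_pos: [462.8, 251.8, 10.9]
tool_rot: [-0.259, 0.966, -0.0, -0.0]
wrist_force: [0.2, -0.4, -0.1]
gripper_width: 0.644
grasp_force: 0.0
time_s: 32.75
tool_pos: [464.3, 252.8, 166.3]
tool_rot: [-0.259, 0.966, 0.001, 0.003]
wrist_force: [0.6, 0.9, 0.9]
gripper_width: 0.653
grasp_force: 0.0
time_s: 33.42
tool_pos: [351.7, 443.5, 161.0]
tool_rot: [-0.26, 0.966, -0.0, -0.0]
wrist_force: [1.1, -1.1, 0.2]
gripper_width: 0.651
grasp_force: 0.0
red side rect [462.3 251.3] [105.3  97. ] 85.9
   piece [460.6 249.5] [40.7 43.7] 29.4 89
yel side rect [471.4 -18.6] [105.6  96. ] 89.9
   piece [469.9 -19.4] [40.4 45.4] 19.4 268
grn side rect [ 646.1 -170.3] [105.3  96.8] 88.4
   piece [ 645.7 -171.8] [35.8 54. ] 71.8 314
blu side rect [ 472.6 -309.1] [ 96.5 104.8] 9.6
   piece [ 471.9 -310.5] [39.9 40. ] 64.6 485
red top rect [464.7 250.4] [100.5  95.3] 85.0
   piece [464.6 251.3] [39.6 39.8] 30.0 154
yel top rect [472.5 -18.2] [ 95.1 102.8] 0.1
   piece [472.7 -17.7] [38.  40.7] 79.2 267
grn top rect [ 648.7 -170.1] [101.9  94.9] 88.1
   piece [ 648.4 -170.7] [32.2 51. ] 67.5 212
blu top rect [ 474.5 -309.1] [ 95.3 103.2] 9.6
   piece [ 474.7 -309.6] [36.7 37.4] 87.1 204
```

View pics/side9.png

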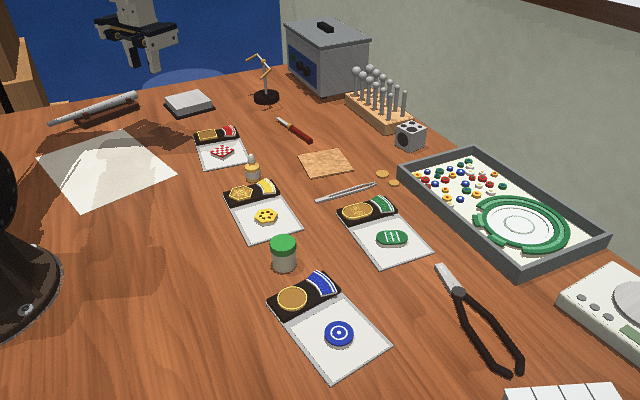

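View pics/top9.png

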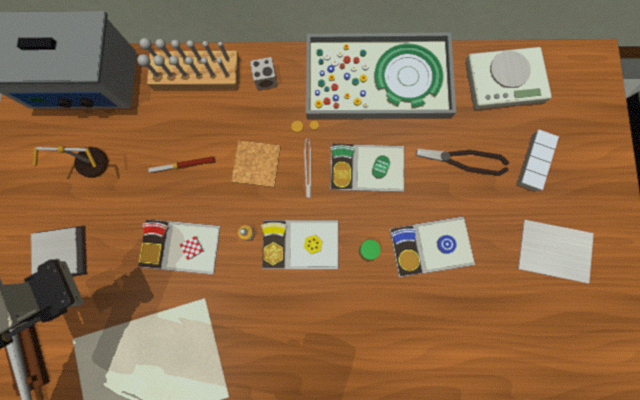

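All four pieces are centred on their matching boards, glaze up: square (192,248), hexagon (313,244), pill (381,167), round (447,244). The bottle is still standing at (245,232), and the arm is clear.

```bash
python3 -c "
from station import manip
print(manip.close_job())"
```

```text
the job is handed in; nothing more can be done
None
```

The job is handed in: all four china pieces lie flat, glaze up, within about 2 mm of the middle of their own boards, the bottle still stands where it was, and it took about 34 s of the 131 s allowed.

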